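Clip the flour scoop to the jar

ROBOT

A 6-joint arm with a two-finger parallel gripper is mounted at the origin on the work surface. World frame = base frame: x ahead of the robot, y to its left, z up, the work surface at z = 0. Lengths are in m, angles in rad, forces in N, time in s.
With the tool pointing down it reaches from about 0.35 to 0.95 m from the base axis. Payload 17.4 kg.
Tool frame: the origin (TCP) lies midway between the tips of the shut fingers; the grasp point (between the pads) lies 19 mm behind it; z points along the fingers, y is the line along which they close (so a half turn about z gives the same grasp; the last joint's range is limited). The gripper opens to 93 mm and grips with 3 to 60 N. Pads are 15 mm wide; open, the fingers measure 128 mm over their backs; the gripper's body (75 mm by 188 mm) begins 65 mm behind the grasp point.
Start: joints at [-1.166, 0.116, 1.442, -0, 1.584, -0.038], TCP at [0.289, -0.61, 0.219] pointing down, gripper open.
Joint ranges: [-2.83, 2.83], [-0.83, 2.19], [0.07, 2.5], [-1.14, 4.28], [0.01, 3], [-2.97, 2.97]. Speed limits (rad/s): [1.89, 1.89, 2.22, 3.14, 3.14, 3.14].

INTERFACE

Orientations are given as a unit quaternion [w, x, y, z].
In Python, from station import sense, get_image, sign_off gives the robot as it stands. The module is installed in compiled form; this text tells all that it offers.
- The arm moves only by the tool carry_out, never from a script. Its argument "motion" is a list of rows, each a list of 7 numbers: the turn, a rotation vector about the tool's x, y, z in degrees, then the shift along the tool's x, y, z in mm, then the finger opening in mm, from 0 to 93. In form: [[rx, ry, rz, x, y, z, grip], ...]. A call has 1 to 5 rows; each row is the pose to reach, as a shift and turn from the pose commanded when the call began, along the tool's axes at that moment; what a row does not reach only later rows make up. A row lasts 1/12 s, in which the tool goes at most 41.7 mm and 7.16 degrees, less where a joint would pass 70% of its speed; a pose out of reach is approached as far as the arm can. A call with a gripper value outside its range is refused whole. The fingers move at their own pace and stop on an object; "grip_force" is the grip in N (left out, the last holds). Time passes only in rows, so rows that repeat a pose let the fingers close. It gives the time, the measured TCP pose, the force, the opening and the grip force at its end, in the units of the state.
- sense(): the state, without advancing time (a new reading comes with each control period).
- get_image(name): name is "scene" or "top"; returns a dict with "image" (420x560x3 uint8, red, green, blue), "K" (3x3 intrinsics, pixels), "pose" (4x4, takes a point from camera to world coordinates). Camera axes: x right, y down, z forward; pixel columns grow to the right and rows downward; lengths in m; the calibration is good to about 2 mm. A picture is of the moment at which its call begins. There is no depth.
- sign_off(): hands the job in; it is judged then, once.
The state is a dict: "time_s": time; "joints": joint angles; "joint_vel": joint speeds; "effort": joint torques, N m; "tool_pos": TCP position; "tool_rot": TCP orientation; "contact_force": force on the tool from outside, world axes, zero at the start; "ft_torque": the same for the moment, N m; "grip_width": finger opening in m; "gripper_force": force on a finger pad.
Only numpy, scipy, OpenCV 4.12 (cv2) and the standard library are available. Lean on these libraries where they do the work, as an engineer would, in place of code of your own. Each camera call takes 0.05 s, during which the arm holds its last target. There are 200 camera calls.

TASK

Clip the copper scoop onto the flour jar: push the snap hook at the end of its handle onto the upright brass bar of the jar's handle, so that the bar presses the red sprung gate inward, passes into the hook and the gate springs shut behind it. Leave the scoop lying flat on the counter, clipped on and let go, and leave the mug, pepper mill, artichoke and fruit bowl where they are.

Things in the scene. Friction and masses are not known exactly. Their poses are not given: they have to be found in the camera images.
- scoop: Loose copper scoop, 0.25 to 0.46 kg, lying flat. Origin: centre of the underside of its tray; x runs along the handle to the hook, z up. Tray 100 long (x -50 to 50), 96 wide, open on top and at its -x end; floor 4 mm; side walls 30 to 45 mm high, inner width 88; end wall 46 mm high, inner face at x = 45: slide the scoop by pushing there from inside the tray, or hold it by the handle.
- scoop_handle (a point): Middle of the dark wooden handle, at (76, 0, 31) in the scoop's frame; the handle is 22 wide, 22 high and runs along the scoop's x from 50 to 103.
- hook_mouth (a point): Middle of the mouth of the flat brass snap hook, at (165, 0, 31) in the scoop's frame. The hook is a ring of 10 mm round bar at heights 26 to 36, x 103 to 178, 58 mm wide outside; room inside from x = 113 (closed back) to 160, 38 mm wide. The mouth faces the scoop's +x, 24 mm clear between lips flared to 36 mm, closed by the red gate.
- gate (a joint): Red sprung gate across the hook's mouth, a 7 mm round bar 33 mm long hinged at (163, -17, 31) in the scoop's frame. 0 = shut (along the scoop's +y), up to 1.2 rad swung inward (to the scoop's -x), never outward. Spring 0.03 to 0.08 N m (2 to 5 N at its middle). It can spring shut once the bar's axis is at x below about 128 in the scoop's frame.
- jar: White stoneware flour jar, fixed, 130 mm diameter, 154 high over its lid knob, with a brass D-handle of 9 mm round bar. Origin: on the counter under the handle's upright bar; x points to the jar's axis 140 mm away (wall 75 mm behind the bar). Level bars at heights 10 and 74 mm join the upright to the jar; the hook passes between them without lifting the scoop.
- eye_bar (a point): Point on the axis of the upright brass bar (9 mm diameter) of the jar's handle, 31 mm above the counter, level with the hook.
- mug: Blue mug, 80 mm diameter, 90 high, loose bystander; origin at the centre of its underside.
- mill: Dark wooden pepper mill, 56 mm diameter, 140 high, loose bystander; origin at the centre of its underside.
- artichoke: Green artichoke, 96 mm diameter, 82 high, loose bystander; origin at the centre of its underside.
- bowl: Wooden bowl of oranges, 150 mm diameter, 134 high, loose bystander in one piece; origin at the centre of its underside.
Things that resemble listed ones, but are neither listed nor needed, are in the scene too. What is shaped like the jar but purple is not meant.

How it is judged:
On the way:
1. the brass bar, in the hook's mouth, presses the gate inward (more than 0.3 rad) (value of joint gate above 0.3 rad and horizontal distance between hook_mouth and eye_bar below 0.045 m).
At the end, for the whole second after the job is handed in: The brass bar stands inside the hook's ring (108 to 160 mm along the scoop's x, within 24 mm of its middle line), the gate is shut (under 0.12 rad), and the scoop lies flat on the counter (tilt under 0.1 rad, underside within 8 mm of it), let go and at rest (under 20 mm/s) (x of eye_bar in the frame of scoop between 0.108 and 0.16 m and y of eye_bar in the frame of scoop between -0.024 and 0.024 m and value of joint gate below 0.12 rad and angle between scoop's own z axis and vertical below 0.1 rad and height (world z) of scoop below 0.008 m and linear speed of scoop below 0.02 m/s); the robot touches nothing.
It fails at once if the mug, mill, artichoke or fruit bowl is moved by more than 30 mm (distance of any of mug, mill, artichoke, bowl from where it was at the start of the episode above 0.03 m).
It also fails if it takes over 42 s, if anything falls off the work surface, if the arm or the gripper's body presses on something with over 40 N, if the wrist force passes 120 N, or if a joint passes its speed limit or range.

## Working session

There is one attempt and no reset: what is moved stays moved. The work goes in short steps, Python scripts to look and compute and a tool call to move; the robot and the scene stay as the last step left them, time stands still between calls to the robot, and variables do not carry over. Pictures are saved under pics/ and viewed, at most 10 in all, crops included, and the job is handed in when it is done.

Besides the shell and the picture viewer there is one more tool, called after "Emit:" by a JSON object that holds its "api" and its "payload". carry_out: Moves the arm, as the interface text tells. Its arguments: {"type":"object","properties":{"motion":{"type":"array"},"grip_force":{"type":"number"}},"required":["motion"]}

```bash
mkdir -p pics
cat > h.py <<'E'
import numpy as np, cv2
from station import sense, get_image, sign_off
def grab(n,f):
    d=get_image(n); cv2.imwrite(f,d["image"][:,:,::-1]); np.savez(f[:-4]+'.npz',**d); return d
def ray(d,u,v,z):
    K=np.array(d["K"]);T=np.array(d["pose"])
    r=T[:3,:3]@np.linalg.solve(K,[u,v,1]); o=T[:3,3]
    return o+r*(z-o[2])/r[2]
def proj(d,p):
    T=np.linalg.inv(np.array(d["pose"])); c=T[:3,:3]@p+T[:3,3]; q=np.array(d["K"])@c; return q[:2]/q[2]
E
python3 - <<'E'
from h import *
a=grab("top","pics/t0.png");b=grab("scene","pics/s0.png")
print(a["K"],a["pose"],b["K"],b["pose"],sense())
E
```

```text
[[407.35056396   0.         280.20912715]
 [  0.         407.35056396 208.38060542]
 [  0.           0.           1.        ]] [[-0.05016848 -0.97634684  0.21030924  0.35624175]
 [-0.99873667  0.04964657 -0.00776393 -0.04023913]
 [-0.00286084 -0.21043306 -0.97760408  0.94249364]
 [ 0.          0.          0.          1.        ]] [[431.30492166   0.         281.4410596 ]
 [  0.         431.30492166 201.88000691]
 [  0.           0.           1.        ]] [[ 0.85259768  0.4367886  -0.28686741  0.88981644]
 [ 0.52247133 -0.72306466  0.45188627 -0.60256118]
 [-0.01004491 -0.53515718 -0.84469278  1.12723285]
 [ 0.          0.          0.          1.        ]] {'time_s': 0.1, 'joints': array([-1.16579182e+00,  1.16443941e-01,  1.44223749e+00, -4.09428495e-06,
        1.58401979e+00, -3.77969988e-02]), 'joint_vel': array([-2.69669118e-04, -1.15755143e-03, -2.24962226e-03, -5.91934216e-04,
        6.41781117e-06,  1.24067432e-03]), 'effort': array([ 1.19593245e-03, -7.22891378e+01, -6.23866510e+01,  7.82571360e-02,
        2.28226039e-02, -7.82302641e-05]), 'tool_pos': array([ 0.28913102, -0.60971515,  0.21795079]), 'tool_rot': array([-5.44590535e-04,  9.75590662e-01,  2.19596343e-01, -1.03209752e-04]), 'contact_force': array([-0.40521136, -0.07145285,  0.07384536]), 'ft_torque': array([-0.0083825 , -0.01503999,  0.00745485]), 'gripper_force': 0.0, 'grip_width': 0.09284494809930202}
```

View pics/t0.png

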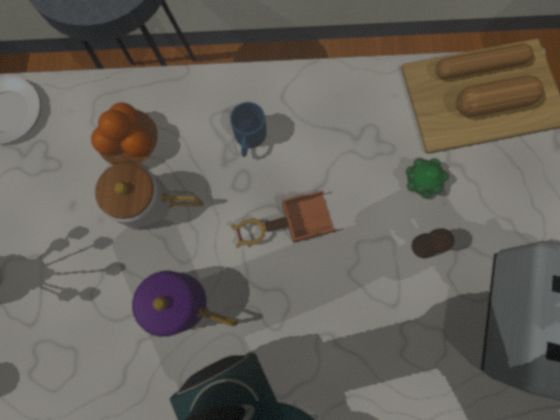

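View pics/s0.png

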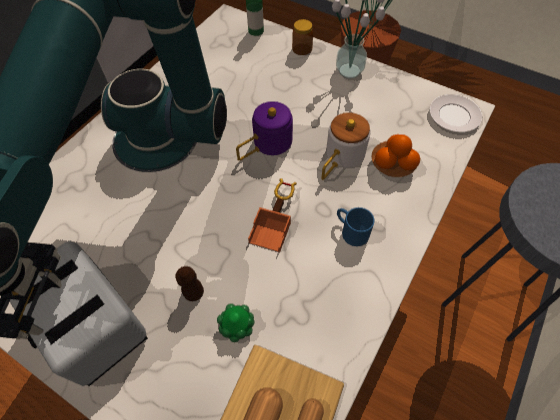

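Run:
```python
from h import *
a=cv2.imread("pics/t0.png")[150:260,85:345]; b=cv2.imread("pics/s0.png")[105:260,225:385]
A=cv2.resize(a,None,fx=3,fy=3,interpolation=cv2.INTER_CUBIC)
B=cv2.resize(b,None,fx=3.5,fy=3.5,interpolation=cv2.INTER_CUBIC)
B=B[:,:560]
cv2.imwrite("pics/ca.png",A);cv2.imwrite("pics/cb.png",B)
```

```text
(no output)
```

View pics/ca.png

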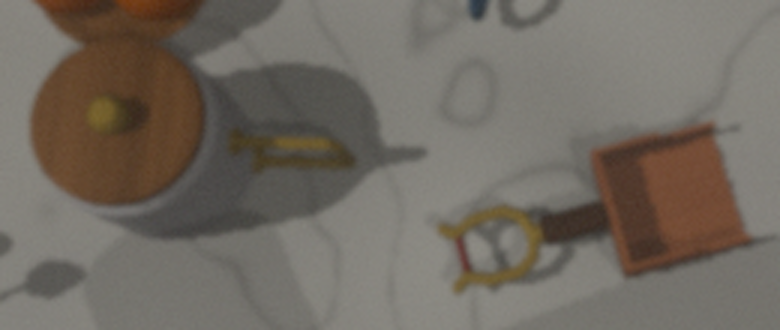

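View pics/cb.png

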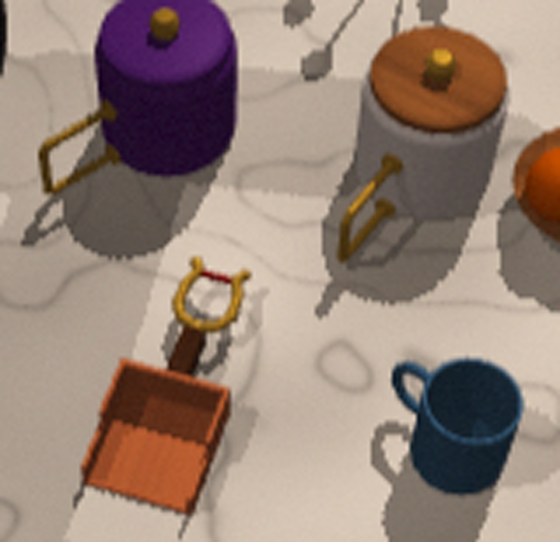

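Crops: the white jar (wooden lid, top image (125,190)) is the wanted one; the purple look-alike is at (168,302). The handle's upright runs from about crop-A (329,146) at the top to (350,163) at the bottom. The scoop's hook lips are at (443,227) and (460,288), the gate is red at (463,255), and the front wall corners are at (593,152) and (628,272). There is only one scoop.

Run:
```python
from h import *
a=dict(np.load("pics/t0.npz"));b=dict(np.load("pics/s0.npz"))
A=lambda u,v,z: ray(a,u/3+85-.33,v/3+150-.33,z)
B=lambda u,v,z: ray(b,u/3.5+225-.36,v/3.5+105-.36,z)
np.set_printoptions(precision=4,suppress=True)
print("bar top",A(329,146,.074),B(344,212,.074)); print("bar bot",A(350,163,.01),B(345,256,.01))
print("knob",A(103,113,.148),B(441,65,.148))
print("lips",A(445,226,.031),A(460,288,.031),B(196,263,.031),B(244,276,.031))
print("gate",A(463,255,.031),B(215,276,.031))
print("front corners",A(593,152,.046),A(628,272,.046),B(121,362,.046),B(228,405,.046))
for nm,d in(("t",a),("s",b)):
    h=cv2.cvtColor(d["image"],cv2.COLOR_RGB2HSV)
    R=(slice(180,250),slice(230,345)) if nm=="t" else (slice(165,270),slice(240,305))
    hs=h[R]; m=((hs[...,0]<12)&(hs[...,1]>110)&(hs[...,2]>40)).astype(np.uint8)
    y=((hs[...,0]>15)&(hs[...,0]<32)&(hs[...,1]>90)).astype(np.uint8)
    for n,mm in(("cop",m),("brass",y)):
        cnt=max(cv2.findContours(mm,0,1)[0],key=cv2.contourArea)
        r=cv2.minAreaRect(cnt);bx=cv2.boxPoints(r)+[R[1].start,R[0].start]
        print(nm,n,bx.round(1).tolist())
        if n=="brass":
            print([ray(d,*p,.031)[:2].round(4) for p in bx], ray(d,*bx.mean(0),.031))
```

```text
bar top [0.5752 0.1399 0.074 ] [0.5713 0.1393 0.074 ]
bar bot [0.5768 0.1368 0.01  ] [0.5766 0.1409 0.01  ]
knob [0.5871 0.2765 0.148 ] [0.5893 0.2706 0.148 ]
lips [0.5192 0.0615 0.031 ] [0.4716 0.0515 0.031 ] [0.4729 0.052  0.031 ] [0.5165 0.0619 0.031 ]
gate [0.4964 0.0485 0.031 ] [0.4946 0.0487 0.031 ]
front corners [ 0.5674 -0.0531  0.046 ] [ 0.4753 -0.0742  0.046 ] [ 0.4779 -0.0763  0.046 ] [ 0.5763 -0.0655  0.046 ]
t cop [[281.2, 200.8], [321.9, 189.4], [333.2, 229.9], [292.5, 241.3]]
t brass [[231.2, 223.9], [263.2, 215.5], [269.4, 238.9], [237.3, 247.3]]
[array([0.5219, 0.0655]), array([ 0.5377, -0.008 ]), array([ 0.4833, -0.0196]), array([0.4679, 0.053 ])] [0.5025 0.0228 0.031 ]
s cop [[246.4, 241.8], [262.6, 193.2], [296.2, 204.4], [280.0, 253.0]]
s brass [[272.2, 195.4], [278.5, 176.5], [296.2, 182.4], [289.9, 201.3]]
[array([ 0.4813, -0.0108]), array([0.4606, 0.0592]), array([0.5193, 0.0684]), array([ 0.5382, -0.0012])] [0.5001 0.0285 0.031 ]
```

```bash
cat >> h.py <<'E'
from scipy.spatial.transform import Rotation as Ro
def rel(p,yaw):
    "tool-frame turn(deg)/shift(mm) to world TCP p, tool x at yaw deg, pointing down"
    s=sense(); R=Ro.from_quat(np.roll(s["tool_rot"],-1))
    c,n=np.cos(np.radians(yaw)),np.sin(np.radians(yaw))
    T=Ro.from_matrix(np.array([[c,n,0],[n,-c,0],[0,0,-1]]))
    return s["time_s"],(R.inv()*T).as_rotvec(True).round(1),(R.inv().apply(np.array(p)-s["tool_pos"])*1000).round(1)
E
python3 - <<'E'
from h import *
a=dict(np.load("pics/t0.npz"));b=dict(np.load("pics/s0.npz"))
print("mug",ray(a,249,114,.09),ray(b,360,217,.09), "handle",ray(a,244,152,.05))
print("mill",ray(a,420,243,.13))
print(rel([.5157,-.04,.2],102.5))
E
```

```text
mug [0.76050398 0.01231841 0.09      ] [0.75045203 0.02281443 0.09      ] handle [0.68557967 0.02954495 0.05      ]
mill [ 0.44602754 -0.3225878   0.13      ]
(0.1, array([ -0.1,  -0. , -77.1]), array([ 448.8, -417.7,   18.4]))
```

Emit:
{"api": "carry_out", "payload": {"motion": [[0,0,-7,30,-28,0,93],[0,0,-14,60,-56,0,93],[0,0,-21,90,-84,0,93],[0,0,-28,120,-112,0,93],[0,0,-35,150,-140,0,93]]}}

```text
time_s: 0.52
tool_pos: [0.3649, -0.4173, 0.2182]
tool_rot: [-0.0, 0.863, 0.505, -0.0]
contact_force: [0.9, 0.0, 0.3]
grip_width: 0.0931
gripper_force: 0.0
```

```bash
python3 -c "
from h import *
print(rel([.5157,-.04,.2],102.5))"
```

```text
(0.5167, array([ -0. ,  -0. , -41.8]), array([402.8, -53.2,  18.3]))
```

Emit:
{"api": "carry_out", "payload": {"motion": [[0,0,-7,40,-5,0,93],[0,0,-14,80,-10,0,93],[0,0,-21,120,-16,0,93],[0,0,-28,160,-21,0,93],[0,0,-35,200,-26,0,93]]}}

```text
time_s: 0.93
tool_pos: [0.4412, -0.2305, 0.2186]
tool_rot: [0.0, 0.671, 0.741, 0.0]
contact_force: [0.5, -0.6, -0.0]
grip_width: 0.0928
gripper_force: 0.0
```

```bash
python3 -c "
from h import *
print(rel([.5157,-.04,.15],102.5))"
```

```text
(0.9333, array([ 0. ,  0. , -6.8]), array([182.2,  93.1,  68.6]))
```

Emit:
{"api": "carry_out", "payload": {"motion": [[0,0,-2,35,18,10,93],[0,0,-4,70,36,25,93],[0,0,-6,106,54,40,93],[0,0,-7,142,72,55,93],[0,0,-7,176,90,68,93]]}}

```text
time_s: 1.35
tool_pos: [0.5134, -0.0485, 0.1504]
tool_rot: [-0.0, 0.626, 0.78, -0.0]
contact_force: [0.3, -1.1, 0.8]
grip_width: 0.093
gripper_force: 0.0
```

Run:
```python
from h import *
print(rel([.5157,-.04,.012],102.5))
a=grab("top","pics/t1.png");b=grab("scene","pics/s1.png")
A=cv2.resize(a["image"][130:270,150:350,::-1],(800,560))
B=cv2.resize(b["image"][110:280,230:380,::-1],(525,595))
cv2.imwrite("pics/b1.png",B); cv2.imwrite("pics/a1.png",A)
```

```text
(1.35, array([-0.,  0., -0.]), array([  7.8,   4. , 138.4]))
```

View pics/b1.png

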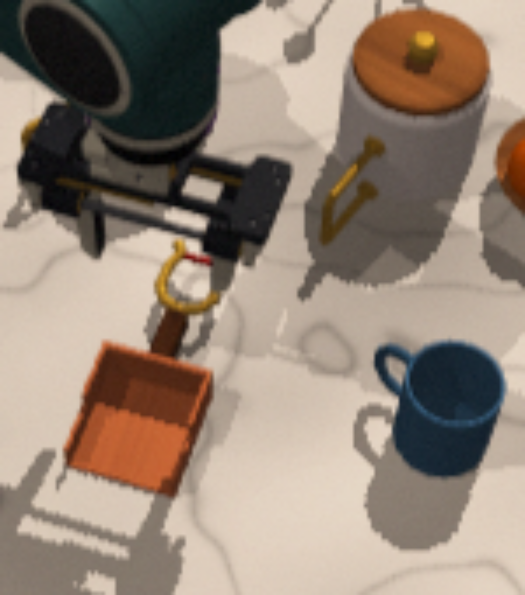

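The open gripper (fingers at crop (95,230) and (225,240)) hangs above the scoop's handle, and nothing lies between them. Descending.

Emit:
{"api": "carry_out", "payload": {"motion": [[0,0,0,5,3,35,93],[0,0,0,7,4,70,93],[0,0,0,7,4,105,93],[0,0,0,7,4,125,93],[0,0,0,7,4,136,93]]}}

```text
time_s: 1.87
tool_pos: [0.5143, -0.043, 0.0123]
tool_rot: [-0.002, 0.627, 0.779, -0.001]
contact_force: [0.3, -0.4, 0.9]
grip_width: 0.0932
gripper_force: 0.0
```

Run:
```python
from h import *
s=sense();print(rel([.5157,-.04,.012],102.5),s["contact_force"])
b=grab("scene","pics/s2.png")
cv2.imwrite("pics/b2.png",cv2.resize(b["image"][130:280,220:370,::-1],(600,600)))
```

```text
(1.8667, array([-0.2, -0.1, -0.1]), array([2.7, 2. , 0.3])) [ 0.3282472  -0.42334164  0.85807844]
```

View pics/b2.png

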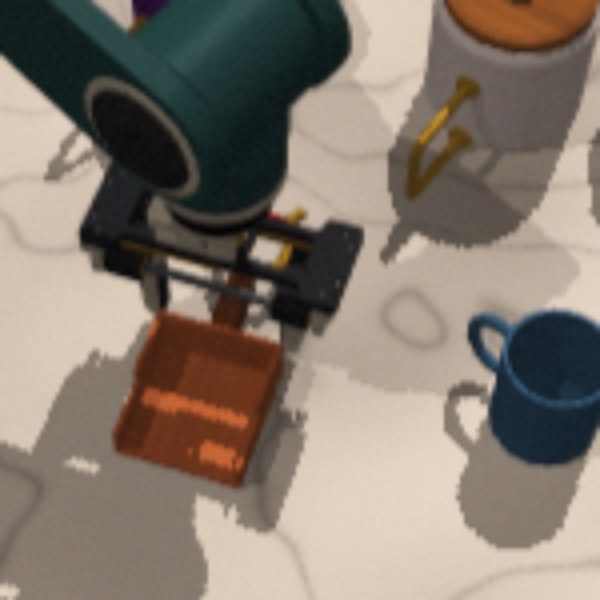

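The fingers straddle the wooden handle (crop (235,300)), so I close.

Emit:
{"api": "carry_out", "payload": {"motion": [[0,0,0,3,2,0,20],[0,0,0,3,2,0,10],[0,0,0,3,2,0,10],[0,0,0,3,2,0,10],[0,0,0,3,2,0,10]], "grip_force": 25}}

```text
time_s: 2.33
tool_pos: [0.5177, -0.0396, 0.0164]
tool_rot: [0.001, 0.627, 0.779, 0.0]
contact_force: [0.4, 0.1, 0.1]
grip_width: 0.0643
gripper_force: 0.0
```

Emit:
{"api": "carry_out", "payload": {"motion": [[0,0,0,0,0,0,10],[0,0,0,0,0,0,10],[0,0,0,0,0,0,10],[0,0,0,0,0,0,10],[0,0,0,0,0,0,10]]}}

```text
time_s: 2.75
tool_pos: [0.5172, -0.0395, 0.0153]
tool_rot: [0.0, 0.627, 0.779, -0.0]
contact_force: [0.3, 0.2, 0.1]
grip_width: 0.0312
gripper_force: 0.0
```

Emit:
{"api": "carry_out", "payload": {"motion": [[0,0,0,0,0,0,10],[0,0,0,0,0,0,10],[0,0,0,0,0,0,10],[0,0,0,0,0,0,10]]}}

```text
time_s: 3.08
tool_pos: [0.5172, -0.0394, 0.0153]
tool_rot: [0.0, 0.627, 0.779, 0.0]
contact_force: [1.0, -0.4, -1.2]
grip_width: 0.0223
gripper_force: 24.9
```

Run:
```python
from h import *
s=sense();R=Ro.from_quat(np.roll(s["tool_rot"],-1))
print(s["tool_pos"],s["grip_width"],s["gripper_force"],s["contact_force"],np.degrees(np.arctan2(*R.as_matrix()[[1,0],0])))
a=grab("top","pics/t3.png");b=grab("scene","pics/s3.png")
A=cv2.resize(a["image"][180:260,185:345,::-1],(800,400))
B=cv2.resize(b["image"][150:210,250:330,::-1],(267,200))
A=np.vstack([A,np.zeros((200,800,3),np.uint8)]);A[400:,:267]=B
cv2.imwrite("pics/a3.png",A)
```

```text
[ 0.51722234 -0.03942195  0.01526208] 0.02230358791201469 24.92866963148117 [ 0.98418081 -0.40689538 -1.19526774] 102.37356168510462
```

View pics/a3.png

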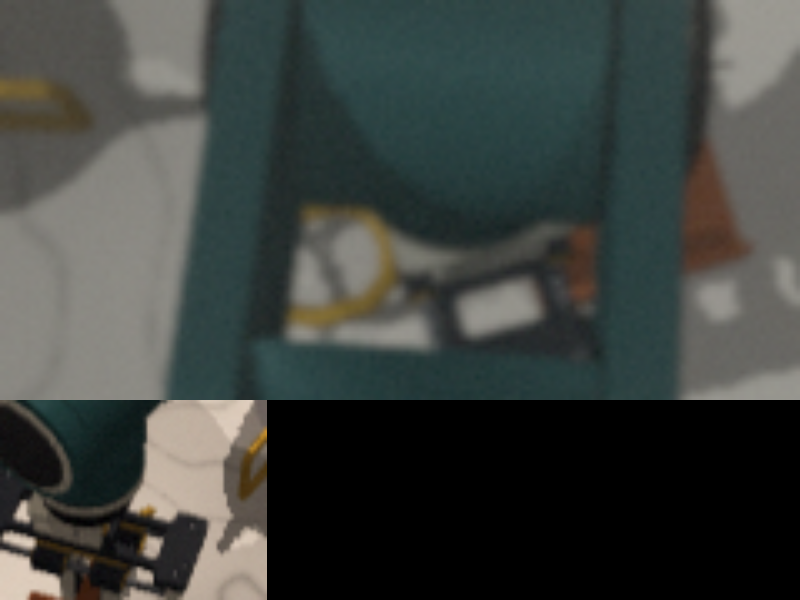

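Run:
```python
from h import *
a=dict(np.load("pics/t3.npz")); s=sense()
y=np.radians(102.4); d=np.array([np.cos(y),np.sin(y)]);n=np.array([-d[1],d[0]])
for p in((397,262),(350,206),(325,322),(567,258)):
    q=ray(a,p[0]/5+185-.4,p[1]/5+180-.4,.031)[:2]-s["tool_pos"][:2]; print(q@d*1000,q@n*1000)
# approach: bar at scoop x 190, scoop yaw 85; final bar at x=122
Y=84.5; u=np.array([np.cos(np.radians(Y)),np.sin(np.radians(Y))]); bar=np.array([.575,.139])
for X in(.190,.150,.122):
    print(X,rel([*(bar-(X-.076)*u),.0155],Y))
```

```text
34.367831041118066 10.447481917805261
48.41911991009514 -20.077767995919515
72.53977391622452 28.247706585148656
-40.26724204577457 28.97205018453265
0.19 (3.1833, array([ 0. , -0. , 17.9]), array([53.4, 59.7, -0.2]))
0.15 (3.1833, array([ 0. , -0. , 17.9]), array([91.5, 72. , -0.2]))
0.122 (3.1833, array([ 0. , -0. , 17.9]), array([118.2,  80.5,  -0.2]))
```

Emit:
{"api": "carry_out", "payload": {"motion": [[0,0,4,8,12,0,10],[0,0,8,18,26,0,10],[0,0,13,30,42,0,10],[0,0,18,42,56,0,10],[0,0,18,46,58,0,10]]}}

```text
time_s: 3.6
tool_pos: [0.565, 0.0191, 0.0152]
tool_rot: [-0.0, 0.742, 0.67, -0.0]
contact_force: [0.7, -4.2, 2.1]
grip_width: 0.0221
gripper_force: 24.9
```

Emit:
{"api": "carry_out", "payload": {"motion": [[0,0,0,0,0,0,10]]}}

```text
time_s: 3.68
tool_pos: [0.5642, 0.0187, 0.0152]
tool_rot: [-0.0, 0.74, 0.673, 0.0]
contact_force: [1.3, 4.0, 1.9]
grip_width: 0.0217
gripper_force: 24.9
```

Run:
```python
from h import *
s=sense();R=Ro.from_quat(np.roll(s["tool_rot"],-1))
print(s["tool_pos"],s["grip_width"],s["contact_force"],np.degrees(np.arctan2(*R.as_matrix()[[1,0],0])))
a=grab("top","pics/t4.png");b=grab("scene","pics/s4.png")
A=cv2.resize(a["image"][170:250,160:280,::-1],(600,400))
B=cv2.resize(b["image"][120:220,260:360,::-1],(600,600))[:,:]
C=np.zeros((600,800,3),np.uint8); C[:267,:400]=cv2.resize(A,(400,267)); C[:400,400:]=cv2.resize(B,(400,400))
cv2.imwrite("pics/a4.png",C)
```

```text
[0.56417816 0.01869531 0.01521992] 0.021715143006052977 [1.3037541  4.01031708 1.8703809 ] 84.5969393040142
```

View pics/a4.png

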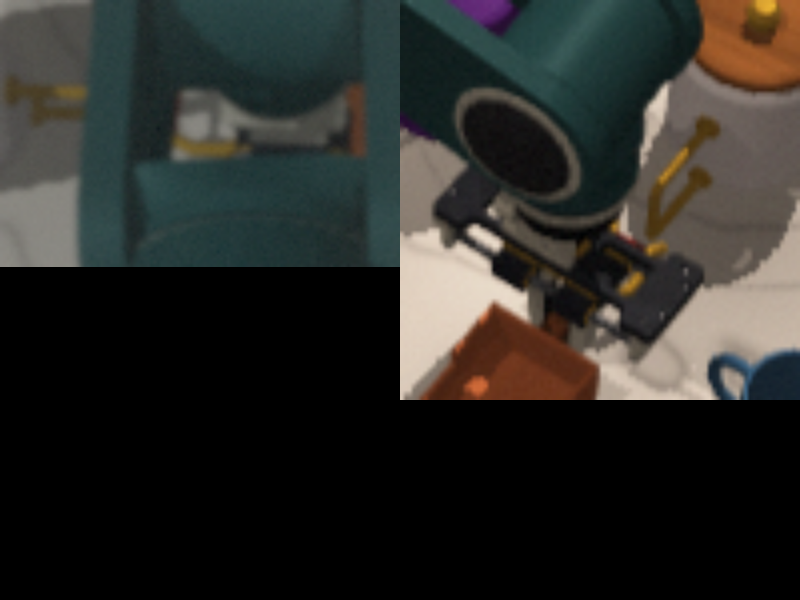

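In the scene crop, the brass bar's upright runs from (657,188) to (654,233). The right-hand lip is at (656,247) and the red gate at (628,240). The hook stands just in front of the bar.

Run:
```python
from h import *
b=dict(np.load("pics/s4.npz"));a=dict(np.load("pics/t4.npz"));s=sense()
f=lambda u,v,z:ray(b,(u-400)/4+260-.4,v/4+120-.4,z)
g=lambda u,v,z:ray(a,u/400*120+160-.4,v/400*120+170-.4,z)
y=np.radians(84.6); d=np.array([np.cos(y),np.sin(y)]);n=np.array([-d[1],d[0]])
def S(q): q=q[:2]-s["tool_pos"][:2]; return (q@d*1000).round(1)+74,(q@n*1000).round(1)
print("lip",S(f(656,247,.031)),"bar",S(f(654,233,.01)),S(f(656,190,.074)),"gate",S(f(628,240,.031)),S(g(178,105,.031)))
print("edge",S(g(200,158,.031)))
```

```text
lip (np.float64(173.9), np.float64(-17.1)) bar (np.float64(197.4), np.float64(-1.2)) (np.float64(190.9), np.float64(-1.9)) gate (np.float64(166.5), np.float64(4.1)) (np.float64(163.0), np.float64(-5.3))
edge (np.float64(145.0), np.float64(31.2))
```

Emit:
{"api": "carry_out", "payload": {"motion": [[0,0,0,10,1,0,10],[0,0,0,20,1,0,10],[0,0,0,28,1,0,10],[0,0,0,36,1,0,10],[0,0,0,44,1,0,10]]}}

```text
time_s: 4.2
tool_pos: [0.5692, 0.0619, 0.0153]
tool_rot: [0.0, 0.741, 0.672, -0.0]
contact_force: [1.5, -6.4, -1.7]
grip_width: 0.0219
gripper_force: 24.9
```

Run:
```python
from h import *
s=sense();print(s["tool_pos"],s["contact_force"],s["ft_torque"],s["grip_width"])
```

```text
[0.56921757 0.06191609 0.01526692] [ 1.53067326 -6.36300556 -1.67043407] [-1.03195449 -0.24574274 -0.14205102] 0.021873696937879317
```

Emit:
{"api": "carry_out", "payload": {"motion": [[0,0,0,8,0,0,10],[0,0,0,15,0,0,10],[0,0,0,22,0,0,10],[0,0,0,27,0,0,10],[0,0,0,30,0,0,10]]}}

```text
time_s: 4.62
tool_pos: [0.572, 0.0914, 0.0152]
tool_rot: [0.0, 0.741, 0.672, -0.001]
contact_force: [-4.0, -27.2, 4.4]
grip_width: 0.022
gripper_force: 25.0
```

Run:
```python
from h import *
s=sense();print(s["tool_pos"],s["contact_force"],s["ft_torque"],s["grip_width"])
b=grab("scene","pics/s5.png");a=grab("top","pics/t5.png")
C=np.zeros((500,800,3),np.uint8); C[:,:500]=cv2.resize(b["image"][110:210,270:370,::-1],(500,500)); C[:300,500:]=cv2.resize(a["image"][150:250,150:250,::-1],(300,300))
cv2.imwrite("pics/a5.png",C)
```

```text
[0.57196125 0.09143539 0.01524148] [ -4.03936514 -27.23050299   4.36851805] [-4.57646119e+00  6.44871135e-01  2.91212342e-03] 0.022001958320766263
```

View pics/a5.png

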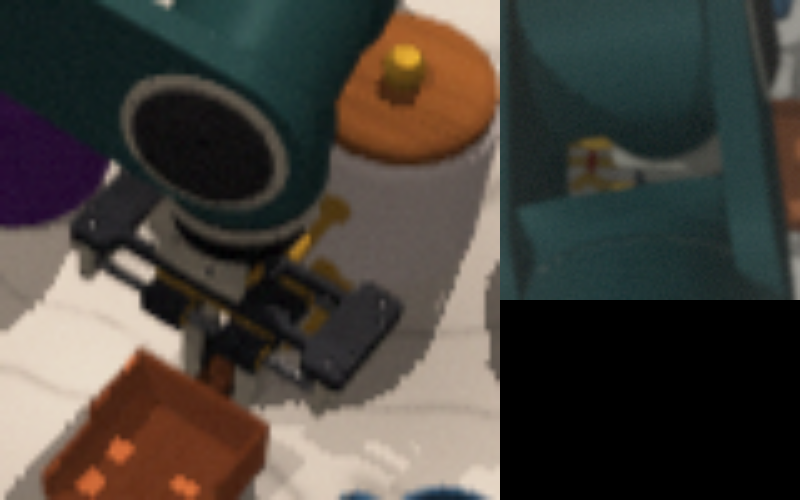

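The force rose to 27 N, so the bar is seated against the hook's back. The red gate shows at top-crop (592,160). I ease back 2 mm, release and rise.

Emit:
{"api": "carry_out", "payload": {"motion": [[0,0,0,-1,0,0,10],[0,0,0,-2.5,0,0,10],[0,0,0,-2.5,0,0,10],[0,0,0,-2.5,0,0,60],[0,0,0,-2.5,0,0,60]]}}

```text
time_s: 5.13
tool_pos: [0.572, 0.089, 0.0153]
tool_rot: [0.0, 0.741, 0.672, 0.0]
contact_force: [0.4, -0.3, 0.3]
grip_width: 0.0307
gripper_force: 0.0
```

Emit:
{"api": "carry_out", "payload": {"motion": [[0,0,0,0,0,0,60],[0,0,0,0,0,0,60],[0,0,0,0,0,0,60],[0,0,0,0,0,0,60],[0,0,0,0,0,0,60]]}}

```text
time_s: 5.55
tool_pos: [0.572, 0.089, 0.0153]
tool_rot: [-0.0, 0.741, 0.672, 0.0]
contact_force: [0.3, 0.6, -0.0]
grip_width: 0.0596
gripper_force: 0.0
```

Emit:
{"api": "carry_out", "payload": {"motion": [[0,0,0,0,0,-10,60],[0,0,0,0,0,-35,60],[0,0,0,0,0,-70,60],[0,0,0,0,0,-105,60],[0,0,0,0,0,-140,60]]}}

```text
time_s: 5.97
tool_pos: [0.5716, 0.0889, 0.1577]
tool_rot: [0.0, 0.741, 0.672, 0.0]
contact_force: [0.5, -0.0, -0.6]
grip_width: 0.0596
gripper_force: 0.0
```

Emit:
{"api": "carry_out", "payload": {"motion": [[0,0,0,-35,0,-10,60],[0,0,0,-70,0,-20,60],[0,0,0,-105,0,-30,60],[0,0,0,-140,0,-30,60],[0,0,0,-170,0,-30,60]]}}

```text
time_s: 6.38
tool_pos: [0.555, -0.0822, 0.1871]
tool_rot: [0.001, 0.741, 0.671, 0.001]
contact_force: [1.3, -0.0, -0.2]
grip_width: 0.0601
gripper_force: 0.0
```

Run:
```python
from h import *
s=sense();print(s["tool_pos"],s["contact_force"],s["time_s"])
b=grab("scene","pics/s6.png");a=grab("top","pics/t6.png")
C=np.zeros((500,800,3),np.uint8); C[:,:400]=cv2.resize(b["image"][120:220,280:360,::-1],(400,500),interpolation=cv2.INTER_CUBIC); C[:400,400:]=cv2.resize(a["image"][150:250,150:250,::-1],(400,400),interpolation=cv2.INTER_CUBIC)
cv2.imwrite("pics/a6.png",C)
```

```text
[ 0.55500886 -0.08218784  0.18711025] [ 1.27171418 -0.00749545 -0.22893761] 6.3833
```

View pics/a6.png

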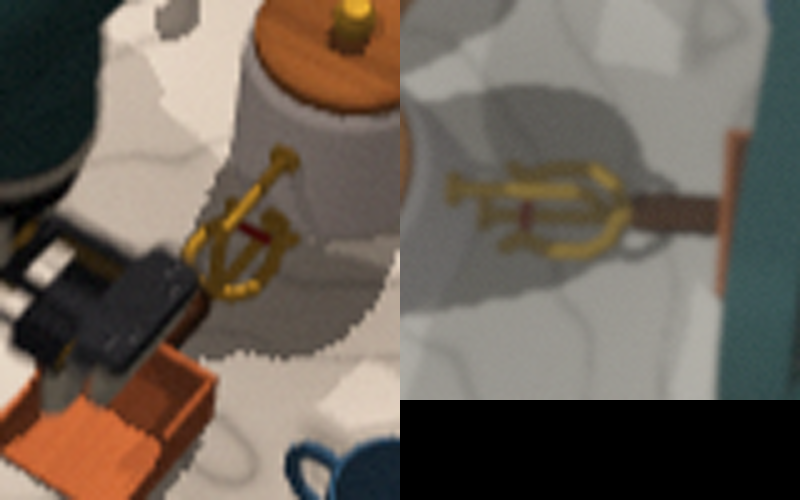

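The red gate lies straight across the mouth (scene crop (255,232), top crop (526,215)). The bar is inside the ring near its back, the scoop lies flat, and the gripper is clear.

```bash
python3 -c "
from station import sign_off
print(sign_off())"
```

```text
the job is handed in; nothing more can be done
None
```

I clipped the copper scoop onto the white jar's brass bar and handed the job in at about 6.4 s. In the last pictures the gate is shut behind the bar, the scoop lies flat and let go, and the arm is clear; the sign-off gave no verdict.

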